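# Index a thumb slug and clamp the fixture

## Robot

A 7-joint arm with a two-finger parallel gripper is mounted at the origin on a cart in front of the work surface, level with it; the furniture and walls round the work are solid. World frame = base frame: x ahead of the robot, y to its left, z up, the work surface at z = 0. Lengths are in m, angles in rad, forces in N, time in s.
With the tool pointing down it reaches from about 0.4 to 0.875 m from the base axis. Payload 19.3 kg.
Tool frame: the origin (TCP) lies midway between the tips of the shut fingers; the grasp point (between the pads) lies 19 mm behind it; z points along the fingers, y is the line along which they close (so a half turn about z gives the same grasp; the last joint's range is limited). The gripper opens to 85 mm and grips with 20 to 120 N. Pads are 22 mm wide; open, the fingers measure 114 mm over their backs; the gripper's body (76 mm by 85 mm) begins 54 mm behind the grasp point. The pads swing forward as they close: fully open they stand 13 mm farther back than shut.
Start: joints at [-1.404, 0.521, -0.036, 1.599, 0.021, 1.021, -0.113], TCP at [0.147, 0.608, 0.203] pointing down, gripper open.
Joint ranges: [-2.91, 2.91], [-0.3, 2.13], [-1.5, 1.42], [0.17, 2.43], [-1.26, 4.41], [0.16, 1.93], [-2.52, 2.52]. Speed limits (rad/s): [1.89, 1.89, 2.39, 2.39, 3.01, 3.01, 3.01].

## Interface

Orientations are given as [roll, pitch, yaw] about the fixed x, y, z axes, in that order (R = Rz(yaw) Ry(pitch) Rx(roll)).
In Python, from workcell import telemetry, grab_frame, calibration, bot, outline_of, landmark_of gives the robot as it stands. The module is installed in compiled form; this text tells all that it offers.
- The arm moves only by the shell command python3 -m inch 'ROWS' [FORCE]. ROWS is JSON, a list of rows, each a list of 7 numbers: the shift along the tool's x, y, z in m, then the turn, a rotation vector about the tool's x, y, z in rad, then the closure, from 0 (fully open) to 1 (shut). A call has 1 to 5 rows; each row shifts and turns the commanded pose from where the row before left it, along the tool's axes as they then stand; what a row does not reach is not made up. A row lasts 1/10 s, in which the tool goes at most 50 mm and 8.59 degrees, less where a joint would pass 70% of its speed; a pose out of reach is approached as far as the arm can. A call is refused whole if a number of a shift passes 0.05 or a number of a turn 0.15, either way. A call with a gripper value outside its range is refused whole. The fingers move at their own pace and stop on an object; FORCE is the grip in N (left out, the last holds). Time passes only in rows, so rows that do not move let the fingers close. It gives the time, the measured TCP pose, the force, the opening and the grip force at its end, in the units of the state.
- telemetry.observe(): the state, without advancing time (a new reading comes with each control period).
- grab_frame(name): name is "scene" or "side" or "wrist"; returns the picture (400x640x3 uint8, red, green, blue); there is no depth.
- calibration(name): a dict with "fovy" (degrees; the focal length in pixels is half the picture's height over the tangent of half this angle, whatever the lens; pixels are square), "cx", "cy" (the principal point, pixels), "dist" ([k1, k2, p1, p2, k3] as OpenCV has them; the pictures are not rectified), "pose" (4x4, takes a point from camera to world coordinates). Camera axes: x right, y down, z forward; pixel columns grow to the right and rows downward; lengths in m; the calibration is good to about 2 mm. A picture is of the moment at which its call begins: read the wrist's pose just before it. calibration takes no time and is no camera call; for the wrist camera it gives the pose at the moment of the call.
- bot.job_done(): hands the job in; it is judged then, once.
Trained networks look in the newest picture that a camera, given by its name, has taken for a name from the list of things; names that differ only in an ending like _2 or _b are one class to them, and where a whole thing is asked for, a point or a joint stands for the part that bears it (a point fixed in the world has none). Each returns a list of dicts, best first, with "score" (0 to 1); they miss things now and then, are a little off and sometimes report something else, mostly with a low value. They report only what shows in the picture. A call takes as long as a camera call.
- outline_of(label, camera): "region" (400x640 bool, what is visible of it) and "rect" ([left, top, right, bottom] in pixels, round what is visible of it).
- landmark_of(label, camera): "xy" ([column, row] in pixels: a listed point, or the origin of a listed thing).
The state is a dict: "clock": time; "qpos": joint angles; "qd": joint speeds; "joint_efforts": joint torques, N m; "position": TCP position; "tool_rot": TCP orientation; "force": force on the tool from outside, world axes, zero at the start; "moment": the same for the moment, N m; "grip_width": finger opening in m; "finger_force": force on a finger pad.
Only numpy, scipy, OpenCV 4.12 (cv2) and the standard library are available. Lean on these libraries where they do the work, as an engineer would, in place of code of your own. Each camera call takes 0.05 s, during which the arm holds its last target. There are 200 camera calls.

## Task

Set the slug fixture for drilling: push the spoked wheel round by one of its spokes until the pointed spoke is lined up with the centre line of the index tab on the rim, then push the clamp lever round clockwise until it is up against its stop, leaving the wheel lined up. Do not lift the slug out of the hub, do not shift the index tab, and leave the pot, the tape roll and the spare slug standing about where they are.

Things in the scene. Friction and masses are not known exactly. Their poses are not given: they have to be found in the camera images.
- fixture: The indexing fixture, fixed to the counter: a round grey base 240 mm across and 14 mm high with a ring of dark scale marks, and an ear 70 mm wide and 12 mm high that runs out to -y (to 185 mm from the centre) and carries the clamp lever. Origin: on the counter, on the wheel's axis; z up.
- wheel (a joint): Turning angle of the spoked wheel on the base, rad, growing anticlockwise seen from above; 0 when the pointer lies along the fixture's +x axis. It turns either way and more than a full turn, against light steady friction (about 0.12 N m), and stays where it is left.
- hub_top (a point): On the wheel's axis at the hub's top, 52 mm up; hub 48 mm across. Four level spokes 90 degrees apart, their middle 40 mm above the counter: three round steel bars 8 mm thick ending in black balls 18 mm across (out to 97 mm from the axis), and the pointer. Beside and under the spokes the space is free down to the base's top at 14 mm.
- pointer_tip (a point): The tip of the pointer, the one spoke without a ball: a flat steel bar 10 mm wide and 8 mm high (36 to 44 mm above the counter) that tapers from 85 mm out to its tip 103 mm from the wheel's axis. The point given is the tip, 40 mm above the counter.
- index_mark (a point): Where the pointer's tip must stand: 103 mm from the wheel's axis, 40 mm above the counter, over the centre line of the index tab. The tab is a stiff dark steel shoe 22 mm wide on the rim, 104 to 142 mm out, 24 mm high, with a thin pale raised line along its middle up to 28 mm; the pointer passes inside it. Its place on the rim varies.
- clamp (a joint): Angle of the clamp lever, rad: it turns about an upright axis and the value grows clockwise seen from above, from about 0 (open) to 1.22 (against the steel stop pin, clamped). Light steady friction (about 0.1 N m), no spring: it stays where it is left.
- lever_knob (a point): Centre of the black ball, 18 mm across, at the end of the clamp lever, 66 mm from its pivot and about 40 mm above the counter. From it to the pivot runs a round dark bar 10 mm thick, its middle 36 to 40 mm above the counter.
- lever_pivot (a point): On the pivot axis of the clamp lever, 36 mm above the counter, at (0.040, -0.150) m in the fixture's frame; the lever's boss there is 24 mm across and its top is 46 mm above the counter. The stop pin, 9 mm across and 44 mm high, stands at (0.015, -0.1735) m in the fixture's frame.
- slug_mid (a point): Centre (half-way up) of the loose black slug, a sleeve 24 mm across and 28 mm high that stands upright in the wheel's hub, sunk 16 mm, its top 64 mm above the counter. It turns with the wheel.
- pot_mid (a point): Centre of a round grey and blue pot, 66 mm across, 30 mm high, loose bystander left of the base.
- tape_mid (a point): Centre of a black tape roll, 62 mm across, 19 mm high, loose bystander left and front of the base.
- spare_mid (a point): Centre of a white spare slug, 24 mm across, 26 mm high, standing loose in front of the base near the ear.

How it is judged:
By the outcome, as a careful person would: the job done as asked, in the order asked, and still so for the second after the job is handed in, with the robot touching nothing.
It also fails if it takes over 51 s, if anything falls off the work surface, if the arm or the gripper's body presses on something with over 40 N, if the wrist force passes 120 N, or if a joint passes its speed limit or range.

## Working session

There is one attempt and no reset: what is moved stays moved. The work goes in short steps, Python scripts to look and compute and a shell command to move; the robot and the scene stay as the last step left them, time stands still between calls to the robot, and variables do not carry over. Pictures are saved under pics/ and viewed, at most 10 in all, crops included, and the job is handed in when it is done.

```bash
mkdir -p pics
cat > h.py <<'E'
import numpy as np, cv2
from workcell import telemetry, grab_frame, calibration, bot, outline_of, landmark_of
def ray(cam,xy,c=None):
    c=c or calibration(cam); f=200/np.tan(np.radians(c["fovy"])/2)
    K=np.array([[f,0,c["cx"]],[0,f,c["cy"]],[0,0,1]])
    u=cv2.undistortPoints(np.array([[xy]],float),K,np.array(c["dist"],float))[0,0]
    P=np.array(c["pose"]); return P[:3,3],P[:3,:3]@np.array([u[0],u[1],1])
def at_z(cam,xy,z,c=None):
    o,d=ray(cam,xy,c); return o+d*(z-o[2])/d[2]
def save(cam,n):
    im=grab_frame(cam); cv2.imwrite(f"pics/{n}.png",im[:,:,::-1]); return im
Z=dict(hub_top=.052,pointer_tip=.04,index_mark=.04,lever_knob=.04,lever_pivot=.036,slug_mid=.05,pot_mid=.015,tape_mid=.0095,spare_mid=.013,fixture=0)
E
python3 - <<'E'
from h import *
s=telemetry.observe(); print({k:np.round(v,3) for k,v in s.items()})
for cam in ("scene","side"):
    save(cam,cam+"0"); print(cam,np.round(calibration(cam)["pose"],2).tolist())
    for n,z in Z.items():
        for r in landmark_of(n,cam)[:2]: print(n,round(r["score"],2),np.round(r["xy"],1),np.round(at_z(cam,r["xy"],z),4))
E
```

```text
{'clock': np.float64(0.0), 'qpos': array([-1.404,  0.522, -0.036,  1.6  ,  0.021,  1.021, -0.113]), 'qd': array([ 0.002, -0.001,  0.001,  0.001,  0.001,  0.   ,  0.001]), 'joint_efforts': array([-0.0000e+00, -9.2711e+01,  1.9800e+00, -3.6993e+01,  1.8000e-02,
        8.0000e-03,  0.0000e+00]), 'position': array([0.147, 0.607, 0.202]), 'tool_rot': array([-3.14 ,  0.   ,  2.905]), 'force': array([ 0.579,  0.52 , -0.764]), 'moment': array([0.003, 0.013, 0.07 ]), 'finger_force': np.float64(0.0), 'grip_width': np.float64(0.085)}
scene [[0.86, -0.27, 0.44, 0.09], [-0.52, -0.44, 0.74, -0.65], [-0.0, -0.86, -0.51, 0.55], [0.0, 0.0, 0.0, 1.0]]
hub_top 0.73 [317.6 201.8] [0.531  0.0885 0.052 ]
pointer_tip 0.78 [305.1 184.5] [0.5575 0.1868 0.04  ]
index_mark 0.69 [350.  195.6] [0.6144 0.0925 0.04  ]
lever_pivot 0.62 [380.4 237.8] [ 0.5761 -0.0648  0.036 ]
slug_mid 0.54 [319.1 202.1] [0.5347 0.0888 0.05  ]
slug_mid 0.27 [305.7 264.7] [ 0.407  -0.0788  0.05  ]
pot_mid 0.93 [283.1 170.5] [0.5704 0.3202 0.015 ]
tape_mid 0.6 [239.7 190.4] [0.4416 0.2914 0.0095]
spare_mid 0.78 [308.2 264.4] [ 0.4346 -0.0382  0.013 ]
spare_mid 0.29 [378.8 238.9] [ 0.5928 -0.0401  0.013 ]
fixture 0.83 [319.1 224.1] [0.5316 0.0839 0.    ]
side [[0.98, -0.1, 0.19, 0.33], [-0.21, -0.5, 0.84, -0.8], [0.02, -0.86, -0.51, 0.57], [0.0, 0.0, 0.0, 1.0]]
hub_top 0.97 [310.1 188.2] [0.5246 0.0913 0.052 ]
pointer_tip 0.69 [318.4 176.2] [0.565  0.1731 0.04  ]
index_mark 0.39 [346.5 185.2] [0.6264 0.1101 0.04  ]
index_mark 0.26 [309.3 190.1] [0.5251 0.1028 0.04  ]
lever_knob 0.54 [370.2 237.8] [ 0.6117 -0.1243  0.04  ]
lever_pivot 0.55 [345.8 225.7] [ 0.5745 -0.0645  0.036 ]
slug_mid 0.4 [311.6 192.1] [0.525  0.0747 0.05  ]
pot_mid 0.85 [308.9 163.5] [0.566  0.3051 0.015 ]
tape_mid 0.51 [270.5 171.8] [0.4464 0.2826 0.0095]
spare_mid 0.63 [281.4 232.8] [ 0.4323 -0.0318  0.013 ]
fixture 0.89 [308.7 206.6] [0.5207 0.0875 0.    ]
```

Run:
```python
import cv2
a=[cv2.resize(cv2.imread(f"pics/{n}0.png")[130:290,200:430],None,fx=3.4,fy=3.4,interpolation=2) for n in("scene","side")]
[cv2.imwrite(f"pics/c{i}.png",x) for i,x in enumerate(a)]
```

```text
(no output)
```

View pics/c0.png

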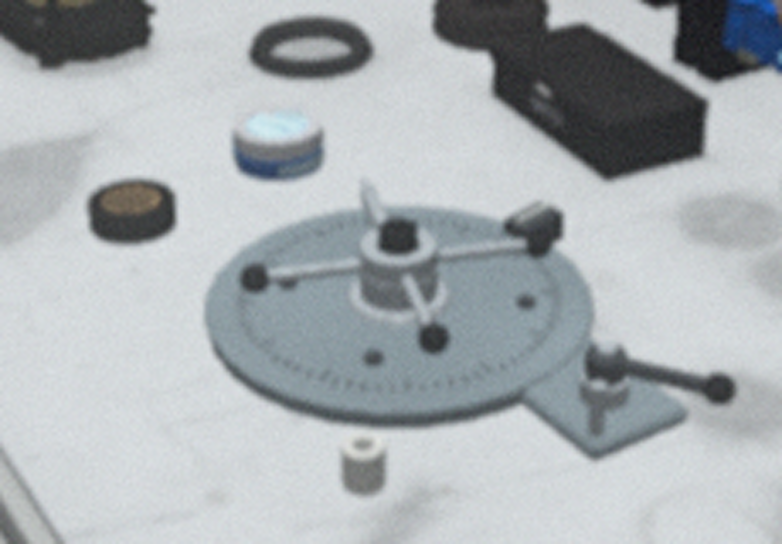

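View pics/c1.png

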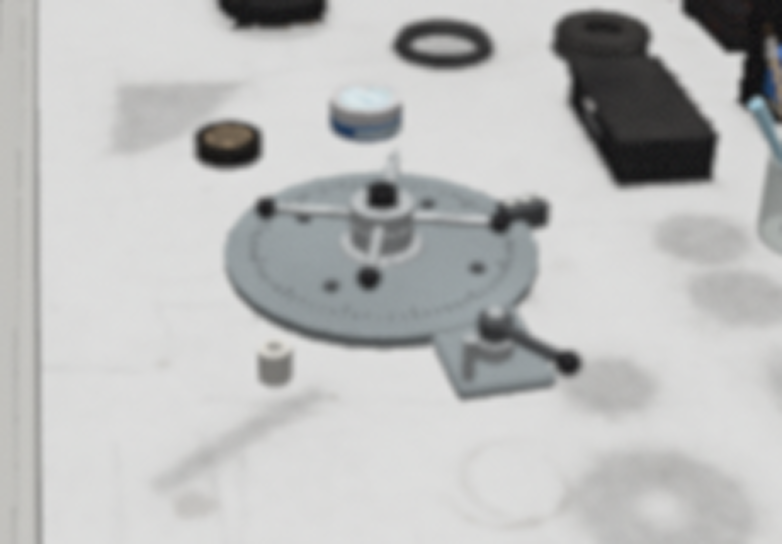

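The side and scene pictures show the hub at about (0.527, 0.09), the pointer towards about +y and the tab towards about +x. The lever is open, with its knob towards +x/−y. Next I'll move above for a wrist view.

```bash
R='[-0.03,-0.028,-0.009,0,0,0,0]'
python3 -m inch '[[-0.03,-0.028,-0.009,0,0,0,0],[-0.03,-0.028,-0.009,0,0,0,0],[-0.03,-0.028,-0.009,0,0,0,0],[-0.03,-0.028,-0.009,0,0,0,0],[-0.03,-0.028,-0.009,0,0,0,0]]'
python3 -m inch '[[-0.03,-0.028,-0.009,0,0,0,0],[-0.03,-0.028,-0.009,0,0,0,0],[-0.03,-0.028,-0.009,0,0,0,0],[-0.03,-0.028,-0.009,0,0,0,0],[-0.03,-0.028,-0.009,0,0,0,0]]'
python3 -m inch '[[-0.03,-0.028,-0.009,0,0,0,0],[-0.03,-0.028,-0.009,0,0,0,0],[-0.03,-0.028,-0.009,0,0,0,0],[-0.03,-0.028,-0.009,0,0,0,0],[-0.03,-0.028,-0.009,0,0,0,0]]'
python3 -m inch '[[0,0,0,0,0,0,0],[0,0,0,0,0,0,0]]'
python3 - <<'E'
from h import *
s=telemetry.observe(); print({k:np.round(v,3) for k,v in s.items()})
save("wrist","w0"); print(np.round(calibration("wrist")["pose"],3).tolist())
for n,z in Z.items():
    for r in landmark_of(n,"wrist")[:2]: print(n,round(r["score"],2),np.round(r["xy"],1),np.round(at_z("wrist",r["xy"],z),4))
E
```

```text
clock: 1.6
position: [0.2603, 0.4348, 0.2484]
tool_rot: [3.141, 0.0, 2.905]
force: [1.6, 0.4, -0.6]
grip_width: 0.0853
finger_force: 0.0
clock: 2.1
position: [0.3733, 0.2635, 0.2936]
tool_rot: [3.141, 0.0, 2.905]
force: [0.4, -0.8, -1.1]
grip_width: 0.0855
finger_force: 0.0
clock: 2.6
position: [0.4862, 0.0921, 0.3387]
tool_rot: [3.141, 0.0, 2.905]
force: [-0.2, 0.4, 0.7]
grip_width: 0.0852
finger_force: 0.0
clock: 2.8
position: [0.4857, 0.0931, 0.338]
tool_rot: [3.142, 0.0, 2.903]
force: [-0.0, 0.6, 0.4]
grip_width: 0.0854
finger_force: 0.0
{'clock': np.float64(2.8), 'qpos': array([-0.558,  0.185,  0.296,  1.755, -0.058,  1.209,  1.086]), 'qd': array([-0.028, -0.003, -0.024,  0.016, -0.001, -0.001, -0.012]), 'joint_efforts': array([ 3.1060e+00, -5.8089e+01,  5.5780e+00, -4.1616e+01,  2.5900e-01,
        5.4000e-02,  4.0000e-01]), 'position': array([0.486, 0.093, 0.338]), 'tool_rot': array([3.142, 0.   , 2.903]), 'force': array([-0.018,  0.636,  0.356]), 'moment': array([0.008, 0.036, 0.044]), 'finger_force': np.float64(0.0), 'grip_width': np.float64(0.085)}
[[0.235, 0.92, 0.314, 0.404], [0.972, -0.222, -0.076, 0.113], [0.0, 0.323, -0.947, 0.509], [0.0, 0.0, 0.0, 1.0]]
hub_top 0.95 [318.7 183.9] [0.5245 0.0891 0.052 ]
pointer_tip 0.63 [421.4  96.5] [0.4283 0.276  0.04  ]
pointer_tip 0.6 [381.1 189.2] [0.5618 0.1905 0.04  ]
index_mark 0.56 [345.7 234.8] [0.6318 0.1142 0.04  ]
lever_knob 0.88 [222.6 248.1] [ 0.6055 -0.1121  0.04  ]
lever_pivot 0.83 [246.2 223.1] [ 0.5695 -0.0556  0.036 ]
slug_mid 0.51 [320.5 185. ] [0.5279 0.0913 0.05  ]
pot_mid 0.9 [448.4 169.9] [0.5634 0.3162 0.015 ]
pot_mid 0.2 [380.8 189.2] [0.5706 0.1936 0.015 ]
tape_mid 0.9 [420.2  98.5] [0.4333 0.2837 0.0095]
spare_mid 0.6 [233.9 143.6] [ 0.4312 -0.039   0.013 ]
fixture 0.55 [320.9 176.6] [0.5264 0.0928 0.    ]
```

View pics/w0.png

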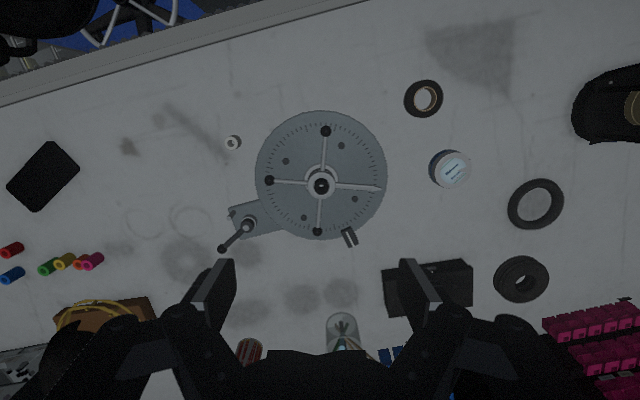

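Wrist picture: hub (320,185), pointer tip (381,189), balls at (325,131), (269,180) and (317,231), tab at about (349,237), lever knob (222,248).

Run:
```python
from h import *
c=calibration("wrist")
b=np.array([at_z("wrist",p,.04,c) for p in [(325.5,131.5),(269.5,180.5),(317.5,231.5),(381.1,189.2)]])
cen=(b[0]+b[2])/2; print("cen",cen)
for q in b: d=q-cen; print(np.hypot(*d[:2]),np.degrees(np.arctan2(d[1],d[0])))
for p,z in [((349.5,237),.024),((345.7,234.8),.04),((354,246),.026),((345,229),.026)]: d=at_z("wrist",p,z,c)-cen; print("tab",np.hypot(*d[:2]),np.degrees(np.arctan2(d[1],d[0])))
pv=at_z("wrist",(246.2,223.1),.036,c);d=pv-cen;print("pivot",pv,d,np.degrees(np.arctan2(d[1],d[0])-np.arctan2(-.15,.04)),np.hypot(*d[:2]))
k=at_z("wrist",(222.6,248.1),.04,c)-pv;print("knob",np.hypot(*k[:2]),np.degrees(np.arctan2(k[1],k[0])))
im=cv2.imread("pics/w0.png")[100:270,200:400]; cv2.imwrite("pics/w0c.png",cv2.resize(im,None,fx=3.5,fy=3.5,interpolation=2))
```

```text
cen [0.53012522 0.09187411 0.04      ]
0.08809670777988382 162.34151814222426
0.0881390451873395 -108.01840775213763
0.08809670777988382 -17.658481857775755
0.10300469028688115 71.6994652517092
tab 0.11942858502721486 13.27620849979256
tab 0.10452064703497763 11.815416503049622
tab 0.13939463957503248 13.262647660789415
tab 0.09981885351983091 13.039560091117833
pivot [ 0.56967185 -0.0563116   0.036     ] [ 0.03954663 -0.14818571 -0.004     ] 0.010988908527518694 0.15337190354526195
knob 0.0672125465909192 -57.53490987349809
```

View pics/w0c.png

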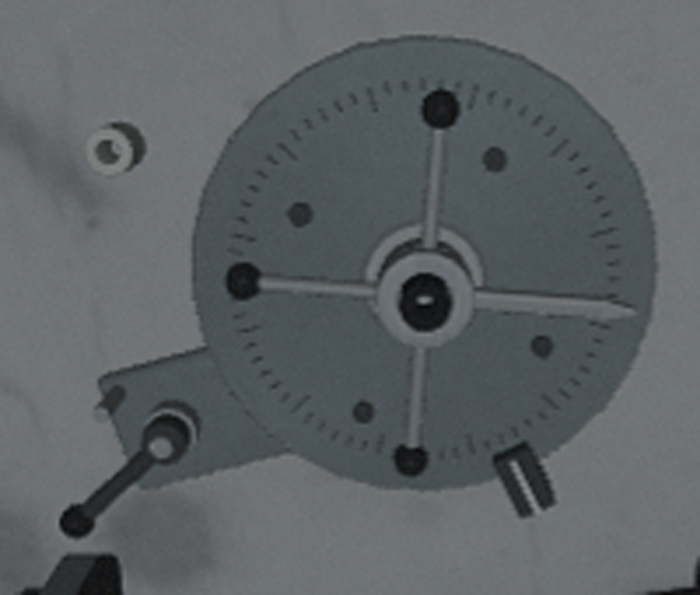

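```bash
python3 -m inch '[[0.0184,0.0136,0,0,0,0.07,0.65],[0,0,0.04,0,0,0,0.65],[0,0,0.04,0,0,0,0.65],[0,0,0.04,0,0,0,0.65],[0,0,0.04,0,0,0,0.65]]' 20
python3 -m inch '[[0,0,0.04,0,0,0,0.65],[0,0,0.02,0,0,0,0.65],[0,0,0,0,0,0,0.65],[0,0,0,0,0,0,0.65]]'
python3 - <<'E'
from h import *
s=telemetry.observe();c=calibration("wrist");save("wrist","w1");print(s["qpos"])
r=landmark_of("hub_top","wrist")[0];print(r["score"],r["xy"],at_z("wrist",r["xy"],.052,c))
E
```

```text
clock: 3.85
position: [0.4708, 0.1113, 0.1767]
tool_rot: [3.141, 0.001, 2.835]
force: [0.8, 1.2, 0.1]
grip_width: 0.0296
finger_force: 0.0
clock: 4.25
position: [0.4712, 0.1112, 0.1186]
tool_rot: [-3.142, 0.0, 2.835]
force: [-0.3, 0.1, 0.1]
grip_width: 0.0301
finger_force: 0.0
[-0.53553044  0.43502505  0.23451047  2.05257746 -0.15807283  0.67051041
  1.06586411]
0.63 [314.7, 264.2] [0.52737575 0.09166952 0.052     ]
```

View pics/w1.png

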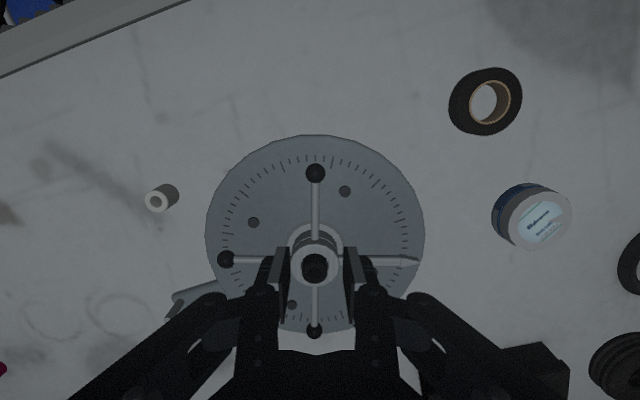

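Fingers straddle the spoke at 162° with the hub at (315,264), centred. I'll descend, narrow the gap and sweep.

```bash
python3 -m inch '[[0,0,0.04,0,0,0,0.65],[0,0,0.04,0,0,0,0.65],[0,0,0.018,0,0,0,0.65],[0,0,0,0,0,0,0.85],[0,0,0,0,0,0,0.85]]'
python3 -m inch '[[-0.0003,0.0062,0,0,0,0.1,0.85],[-0.0003,0.0062,0,0,0,0.1,0.85],[-0.0003,0.0062,0,0,0,0.1,0.85]]'
```

```text
clock: 4.85
position: [0.4716, 0.1114, 0.0213]
tool_rot: [3.141, 0.001, 2.835]
force: [-0.1, 0.1, 0.6]
grip_width: 0.0126
finger_force: 0.0
clock: 5.15
position: [0.4803, 0.1288, 0.0221]
tool_rot: [3.139, 0.001, 2.531]
force: [0.1, 0.2, 0.6]
grip_width: 0.013
finger_force: 0.0
```

```bash
python3 -m inch '[[-0.0003,0.0062,0,0,0,0.1,0.85],[-0.0003,0.0062,0,0,0,0.1,0.85],[-0.0003,0.0062,0,0,0,0.1,0.85],[-0.0003,0.0062,0,0,0,0.1,0.85],[-0.0003,0.0062,0,0,0,0.1,0.85]]'
python3 -m inch '[[-0.0003,0.0062,0,0,0,0.1,0.85],[0,0,0,0,0,0,0.85]]'
python3 - <<'E'
from h import *
cen=np.array([.5301,.0919])
for cam in("wrist","scene","side"):
    c=calibration(cam);save(cam,cam+"2")
    for n in("pointer_tip","index_mark","hub_top"):
        for r in landmark_of(n,cam)[:2]:
            p=at_z(cam,r["xy"],Z[n],c);d=p[:2]-cen;print(cam,n,round(r["score"],2),np.round(r["xy"],1),np.round(p,4),np.hypot(*d).round(4),np.degrees(np.arctan2(d[1],d[0])).round(1))
E
```

```text
clock: 5.65
position: [0.5035, 0.1492, 0.0222]
tool_rot: [3.138, -0.001, 2.031]
force: [-0.1, 0.5, 0.4]
grip_width: 0.0127
finger_force: 0.0
clock: 5.85
position: [0.5092, 0.1518, 0.0218]
tool_rot: [3.138, -0.001, 1.934]
force: [-0.6, 0.4, -0.2]
grip_width: 0.013
finger_force: 0.0
wrist pointer_tip 0.55 [421.8 227.8] [0.5612 0.1881 0.04  ] 0.1011 72.0
wrist index_mark 0.34 [516.5   8. ] [0.5513 0.3039 0.04  ] 0.2131 84.3
scene pointer_tip 0.66 [309.6 186.1] [0.5622 0.175  0.04  ] 0.0891 68.9
scene index_mark 0.52 [352.6 192.3] [0.6274 0.1016 0.04  ] 0.0978 5.7
scene hub_top 0.88 [315.4 203. ] [0.5247 0.0867 0.052 ] 0.0076 -136.1
scene hub_top 0.44 [241.2 190.6] [0.4164 0.215  0.052 ] 0.1676 132.7
side pointer_tip 0.92 [316.  174.1] [0.5613 0.1865 0.04  ] 0.0996 71.8
side index_mark 0.55 [346.6 184.4] [0.6279 0.1142 0.04  ] 0.1003 12.8
side hub_top 0.98 [311.5 191.2] [0.525  0.0758 0.052 ] 0.0169 -107.7
```

Run:
```python
import cv2,numpy as np
a=cv2.imread("pics/side2.png")[130:270,240:400];b=cv2.imread("pics/wrist2.png")[100:400,150:500]
a=cv2.resize(a,(440,385),interpolation=2);b=cv2.resize(b,(350,300));b=cv2.copyMakeBorder(b,0,85,0,0,0)
cv2.imwrite("pics/m2.png",np.hstack([a,b]))
```

```text
(no output)
```

View pics/m2.png

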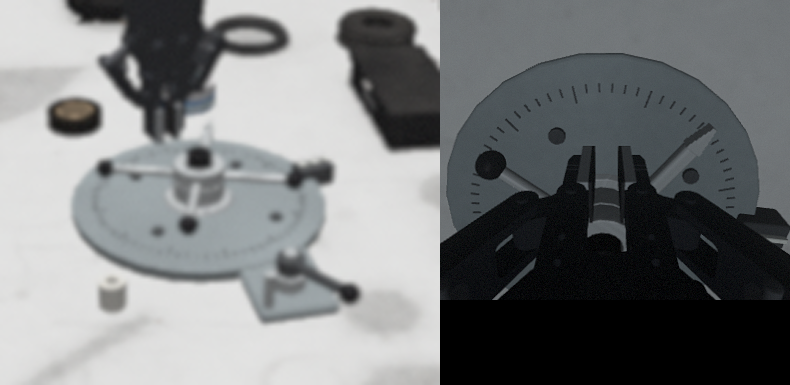

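```bash
cat >> h.py <<'E'
def proj(cam,p,c=None):
    c=c or calibration(cam); f=200/np.tan(np.radians(c["fovy"])/2)
    K=np.array([[f,0,c["cx"]],[0,f,c["cy"]],[0,0,1]]);T=np.linalg.inv(np.array(c["pose"]))
    return cv2.projectPoints(np.atleast_2d(np.array(p,float)),cv2.Rodrigues(T[:3,:3])[0],T[:3,3],K,np.array(c["dist"],float))[0][:,0]
E
python3 - <<'E'
from h import *
p=telemetry.observe()["position"]; print(p)
ps=[[p[0],p[1],z] for z in(.014,.022,.04,.06,.08)]
for cam,x0,y0 in(("side",270,130),("scene",255,130)):
    q=proj(cam,ps);print(cam,q.round(1).tolist())
    im=cv2.imread(f"pics/{cam}2.png")[y0:y0+100,x0:x0+80];im=cv2.resize(im,None,fx=5,fy=5,interpolation=2)
    for i,u in enumerate(q): cv2.circle(im,tuple(int(v) for v in (u-[x0,y0])*5+2),3,(0,0,255) if i%2 else (0,255,0),1)
    cv2.imwrite(f"pics/z_{cam}.png",im)
cv2.imwrite("pics/z.png",np.hstack([cv2.imread("pics/z_side.png"),cv2.imread("pics/z_scene.png")]))
E
```

```text
[0.50786413 0.15046773 0.01999988]
side [[299.3, 190.5], [299.3, 187.9], [299.3, 182.0], [299.3, 175.3], [299.3, 168.5]]
scene [[293.8, 207.6], [293.6, 204.4], [293.4, 197.1], [293.1, 188.9], [292.8, 180.5]]
```

View pics/z.png

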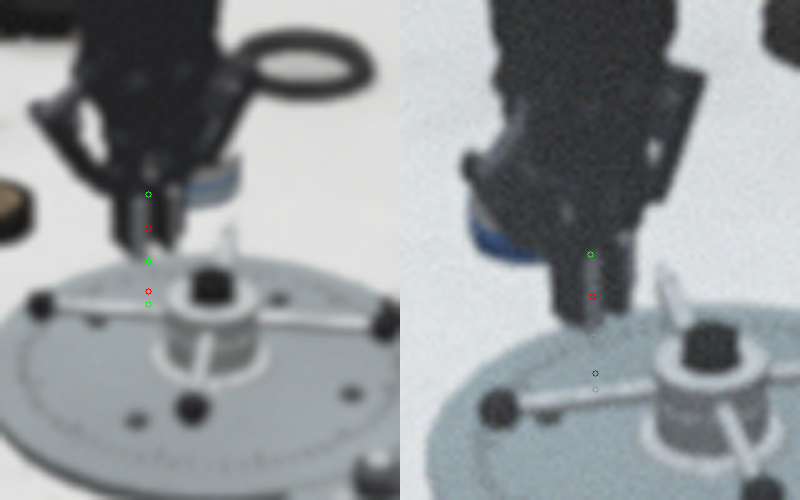

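The wheel hasn't moved. In both fixed pictures the fingertips show about 20 mm above the nominal TCP, so they passed over the spoke. I'll probe the real tip height here, in the free space between two spokes.

```bash
for i in 1; do python3 -m inch '[[0,0,0.004,0,0,0,0.85],[0,0,0,0,0,0,0.85]]'; done
python3 -m inch '[[0,0,0.003,0,0,0,0.85],[0,0,0,0,0,0,0.85]]'
python3 - <<'E'
from h import *
s=telemetry.observe();print(s["position"],s["force"],s["qpos"],s["joint_efforts"])
for cam,x0,y0 in(("side",270,130),("scene",255,130)):
    save(cam,cam+"3"); im=cv2.imread(f"pics/{cam}3.png")[y0:y0+100,x0:x0+80]; cv2.imwrite(f"pics/z_{cam}.png",cv2.resize(im,None,fx=5,fy=5,interpolation=2))
cv2.imwrite("pics/z3.png",np.hstack([cv2.imread("pics/z_side.png"),cv2.imread("pics/z_scene.png")]))
E
```

```text
clock: 6.65
position: [0.5076, 0.1505, 0.0155]
tool_rot: [-3.141, -0.0, 1.935]
force: [-0.3, 0.4, -0.5]
grip_width: 0.0131
finger_force: 0.0
clock: 6.85
position: [0.5077, 0.1505, 0.0126]
tool_rot: [-3.141, 0.0, 1.935]
force: [0.4, 0.1, 1.7]
grip_width: 0.0126
finger_force: 0.0
[0.50769984 0.15049406 0.01262354] [0.44117984 0.10962735 1.67562173] [-0.6903736   0.71322558  0.40613946  1.99713385 -0.53070026  0.53594217
  0.45541809] [ 1.58586642e-01 -8.68671298e+01  1.34894720e+01 -1.91426218e+01
 -6.26991363e-02 -1.59693318e-01  6.81023835e-02]
```

View pics/z3.png

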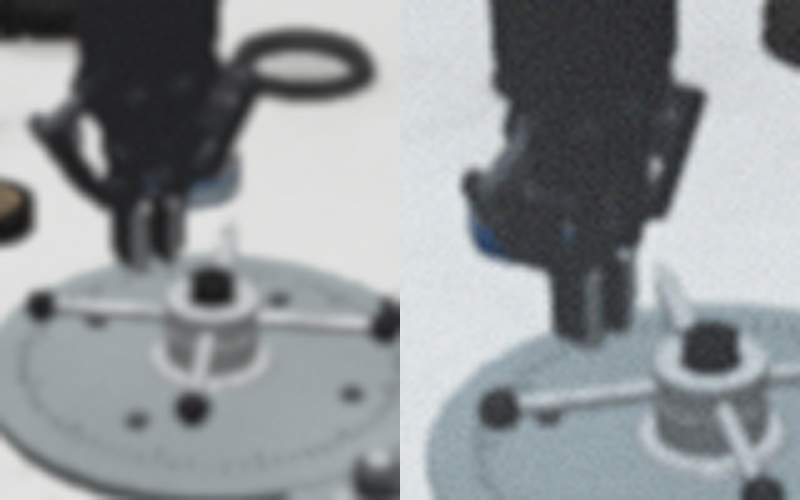

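Now at TCP z = 0.0126, below the base's top, with no contact, so the tips do sit about 22 mm above the TCP. I'll go back over the 162° spoke and descend further.

```bash
python3 -m inch '[[0,0,-0.035,0,0,0,0.65],[-0.0003,-0.0062,0,0,0,-0.1,0.65],[-0.0003,-0.0062,0,0,0,-0.1,0.65],[-0.0003,-0.0062,0,0,0,-0.1,0.65],[-0.0003,-0.0062,0,0,0,-0.1,0.65]]'
python3 -m inch '[[-0.0003,-0.0062,0,0,0,-0.1,0.65],[-0.0003,-0.0062,0,0,0,-0.1,0.65],[-0.0003,-0.0062,0,0,0,-0.1,0.65],[-0.0003,-0.0062,0,0,0,-0.1,0.65],[-0.0003,-0.0062,0,0,0,-0.1,0.65]]'
python3 -m inch '[[0,0,0.02,0,0,0,0.65],[0,0,0.015,0,0,0,0.65],[0,0,0.005,0,0,0,0.65],[0,0,0.003,0,0,0,0.65],[0,0,0,0,0,0,0.65]]'
```

```text
clock: 7.45
position: [0.4868, 0.1374, 0.0481]
tool_rot: [3.141, 0.0, 2.339]
force: [0.8, -0.7, -0.4]
grip_width: 0.0299
finger_force: 0.0
clock: 7.95
position: [0.4706, 0.1111, 0.0481]
tool_rot: [3.142, 0.0, 2.839]
force: [0.3, 0.2, -0.6]
grip_width: 0.0301
finger_force: 0.0
clock: 8.45
position: [0.4708, 0.1113, 0.0051]
tool_rot: [-3.142, 0.0, 2.835]
force: [0.3, 0.1, -0.5]
grip_width: 0.0297
finger_force: 0.0
```

```bash
python3 -m inch '[[0,0,0.001,0,0,0,0.85],[0,0,0,0,0,0,0.85]]'
python3 -m inch '[[-0.0003,0.0062,0,0,0,0.1,0.85],[-0.0003,0.0062,0,0,0,0.1,0.85]]'
python3 - <<'E'
from h import *
cen=np.array([.5301,.0919])
for cam in("wrist","side"):
    c=calibration(cam);save(cam,cam+"4")
    for r in landmark_of("pointer_tip",cam)[:2]:
            p=at_z(cam,r["xy"],.04,c);d=p[:2]-cen;print(cam,round(r["score"],2),np.round(r["xy"],1),np.hypot(*d).round(4),np.degrees(np.arctan2(d[1],d[0])).round(1))
E
```

```text
clock: 8.65
position: [0.4709, 0.1115, 0.0044]
tool_rot: [3.141, 0.001, 2.835]
force: [-0.0, -0.1, 1.2]
grip_width: 0.013
finger_force: 0.0
clock: 8.85
position: [0.4759, 0.1225, 0.0044]
tool_rot: [3.141, 0.0, 2.63]
force: [0.9, -2.1, 0.0]
grip_width: 0.0129
finger_force: 1.0
side 0.56 [320.  175.5] 0.0935 64.6
```

The wheel moves now (reaction force about 2 N).

```bash
python3 -m inch '[[-0.0003,0.0062,0,0,0,0.1,0.85],[-0.0003,0.0062,0,0,0,0.1,0.85],[-0.0003,0.0062,0,0,0,0.1,0.85],[-0.0003,0.0062,0,0,0,0.1,0.85],[-0.0003,0.0062,0,0,0,0.1,0.85]]'
python3 -m inch '[[-0.0003,0.0062,0,0,0,0.1,0.85],[-0.0003,0.0062,0,0,0,0.1,0.85],[0,0,0,0,0,0,0.85]]'
cat > m.py <<'E'
from h import *; import sys
cen=np.array([.5301,.0919]);t=sys.argv[1]
for cam in("wrist","scene","side"):
    c=calibration(cam);save(cam,cam+t)
    for n in("pointer_tip","index_mark"):
        for r in landmark_of(n,cam)[:2]:
            p=at_z(cam,r["xy"],.04,c);d=p[:2]-cen;print(cam,n,round(r["score"],2),np.round(r["xy"],1),np.hypot(*d).round(4),np.degrees(np.arctan2(d[1],d[0])).round(1))
E
python3 m.py 5
```

```text
clock: 9.55
position: [0.4964, 0.1446, 0.004]
tool_rot: [-3.141, -0.0, 2.133]
force: [-1.3, -2.9, 0.5]
grip_width: 0.0129
finger_force: 1.0
clock: 9.85
position: [0.508, 0.1506, 0.0039]
tool_rot: [-3.142, 0.0, 1.935]
force: [0.6, -0.1, -0.1]
grip_width: 0.0129
finger_force: 0.0
scene pointer_tip 0.93 [342.9 189.1] 0.0933 20.6
side pointer_tip 0.88 [346.3 181.5] 0.1084 20.5
side index_mark 0.62 [346.9 186.1] 0.0969 7.9
```

```bash
python3 -m inch '[[0,0.003,0,0,0,0.05,0.85],[0,0.003,0,0,0,0.05,0.85],[0,0,0,0,0,0,0.65],[0,0,0,0,0,0,0.65]]'
python3 -m inch '[[0,0,-0.02,0,0,0,0.65],[0,0,-0.04,0,0,0,0.65],[0,0,-0.05,0,0,0,0.65],[0,0,-0.05,0,0,0,0.65],[0,0,-0.05,0,0,0,0.65]]'
python3 -m inch '[[0,0,-0.04,0,0,0,0.65],[0,0,0,0,0,0,0.65],[0,0,0,0,0,0,0.65]]'
python3 m.py 6
python3 -c "
import cv2;im=cv2.imread('pics/wrist6.png');cv2.imwrite('pics/w6c.png',cv2.resize(im[60:320,160:500],None,fx=2.3,fy=2.3,interpolation=2))"
```

```text
clock: 10.7
position: [0.5133, 0.1527, 0.0039]
tool_rot: [-3.142, 0.0, 1.837]
force: [-1.0, -0.1, -0.0]
grip_width: 0.03
finger_force: 0.0
clock: 11.2
position: [0.5129, 0.1522, 0.216]
tool_rot: [-3.141, 0.0, 1.836]
force: [0.8, 1.1, 0.3]
grip_width: 0.0298
finger_force: 0.0
clock: 11.5
position: [0.5134, 0.1529, 0.2544]
tool_rot: [3.14, -0.001, 1.836]
force: [-0.1, 0.7, -0.2]
grip_width: 0.0298
finger_force: 0.0
wrist pointer_tip 0.62 [388.2 211.9] 0.1039 15.6
wrist pointer_tip 0.49 [390.  215.9] 0.1072 12.2
wrist index_mark 0.62 [387.1 215.9] 0.103 12.1
scene pointer_tip 0.92 [347.  188.7] 0.1005 17.1
scene index_mark 0.47 [355.1 197.1] 0.0905 -6.7
scene index_mark 0.28 [316.9 202.1] 0.017 55.7
side pointer_tip 0.91 [346.7 184.5] 0.1003 12.5
side index_mark 0.65 [346.8 185.8] 0.0974 8.8
```

View pics/w6c.png

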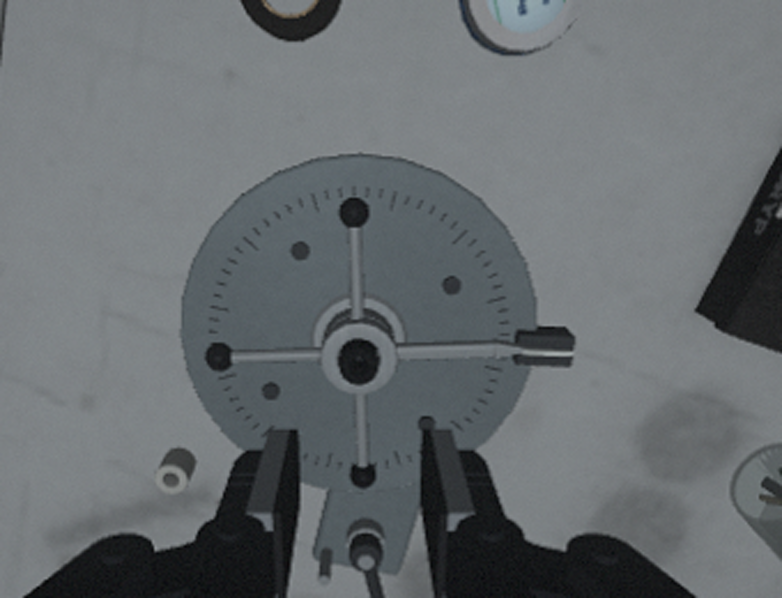

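Picture: balls at crop (354,212), (219,357) and (363,475), the tab's pale line near (520..574, 350), and the pointer nearly lined up. I'll measure it subpixel.

```bash
cat > ang.py <<'E'
from h import *; import sys
def blob(g,p,r=8):   # centroid of dark ball near p
    x,y=map(int,np.round(p)); w=g[y-r:y+r+1,x-r:x+r+1].astype(float); m=(np.clip(55-w,0,None))
    n,l,s,cc=cv2.connectedComponentsWithStats((w<45).astype(np.uint8)); 
    i=1+np.argmax(s[1:,4]); yy,xx=np.nonzero(l==i); return np.array([x-r+xx.mean(),y-r+yy.mean()]),s[i,4]
def run(img,c,balls,tab):
    g=cv2.cvtColor(cv2.imread(img),cv2.COLOR_BGR2GRAY); B=[]
    for p in balls: q,a=blob(g,p);B.append(at_z("wrist",q,.04,c)[:2]);print("ball",q.round(1),a)
    cen=(B[0]+B[2])/2; print("cen",cen.round(4))
    an=lambda v:np.degrees(np.arctan2(v[1],v[0]))
    print("radii",[np.hypot(*(b-cen)).round(4) for b in B],"ang",[round(an(b-cen),2) for b in B],"axis02",round(an(B[0]-B[2]),2))
    # sample tab/pointer profiles at radii along arcs
    for z,rs in((.044,(.04,.05,.06,.07,.08)),(.028,(.112,.118,.124,.13,.136))):
        for r in rs:
            th=np.arange(tab-8,tab+8,.1) if z<.04 else np.arange(tab-12,tab+12,.1)
            P=np.c_[cen[0]+r*np.cos(np.radians(th)),cen[1]+r*np.sin(np.radians(th)),np.full(len(th),z)]
            q=proj("wrist",P,c).astype(np.float32); v=cv2.remap(g,q[:,0],q[:,1],cv2.INTER_LINEAR).ravel().astype(float)
            w=np.clip(v-(v.min()+.6*(v.max()-v.min())),0,None); print(z,r,round((w*th).sum()/w.sum(),2),v.max(),v.min())
if __name__=="__main__":
    f=lambda x,y:(x/2.3+160,y/2.3+60)
    run("pics/wrist6.png",calibration("wrist"),[f(354,212),f(219,357),f(363,475)],13.2)
E
python3 ang.py
```

```text
ball [313.5 151.9] 127
ball [254.8 214.6] 105
ball [317.4 266.4] 84
cen [0.5286 0.0899]
radii [np.float64(0.0883), np.float64(0.0881), np.float64(0.0883)] ang [np.float64(106.89), np.float64(-163.42), np.float64(-73.11)] axis02 106.89
0.044 0.04 19.01 126.0 78.0
0.044 0.05 18.39 130.0 58.0
0.044 0.06 18.29 130.0 64.0
0.044 0.07 18.08 129.0 66.0
0.044 0.08 17.51 122.0 63.0
0.028 0.112 12.97 143.0 29.0
0.028 0.118 8.9 150.0 30.0
0.028 0.124 9.4 160.0 24.0
0.028 0.13 9.33 159.0 31.0
0.028 0.136 11.05 157.0 39.0
```

```bash
cat > tab.py <<'E'
from ang import *
def tab(img,c,cen,lo=8,hi=18,z=.028):
    g=cv2.cvtColor(cv2.imread(img),cv2.COLOR_BGR2GRAY)
    for r in np.arange(.108,.141,.004):
        th=np.arange(lo,hi,.1);P=np.c_[cen[0]+r*np.cos(np.radians(th)),cen[1]+r*np.sin(np.radians(th)),np.full(len(th),z)]
        q=proj("wrist",P,c).astype(np.float32);v=cv2.remap(g,q[:,0],q[:,1],cv2.INTER_LINEAR).ravel().astype(float)
        print(round(r,3),q[np.argmax(v)].round(1),th[np.argmax(v)].round(1),v[::8].astype(int))
if __name__=="__main__":
    tab("pics/wrist6.png",calibration("wrist"),(.5286,.0899),6,20)
    g=cv2.imread("pics/wrist6.png")[190:240,340:420];cv2.imwrite("pics/t6.png",cv2.resize(g,None,fx=10,fy=10,interpolation=2))
E
python3 tab.py
```

```text
0.108 [387.9 213. ] 12.8 [ 91  90  92  74  54  51  49  68 113 136 108  66  51  50  50  51  50  36]
0.112 [390.6 213. ] 12.9 [ 85  92  95  73  53  52  49  73 121 133  96  61  50  49  51  52  45  31]
0.116 [393.2 213. ] 12.9 [129 127 124  98  57  50  47  66 121 134  93  59  51  53  56  53  43  33]
0.12 [395.9 213. ] 13.0 [128 128 130 112  58  50  50  58 129 142  88  55  50  51  54  52  41  35]
0.124 [398.6 213.1] 13.0 [129 131 130 117  72  52  51  46 146 152  88  56  51  53  55  51  38  33]
0.128 [401.3 213.1] 13.1 [128 129 132 115  71  52  52  46 146 155  81  51  53  52  53  49  36  33]
0.132 [403.9 213. ] 13.2 [128 129 130 127  84  55  51  55 135 155  78  52  52  53  53  46  36  34]
0.136 [406.6 213.1] 13.2 [131 129 130 133  80  52  51  53 121 156  77  50  51  52  52  43  52 100]
0.14 [409.3 213. ] 13.3 [130 130 130 131 123 101 108 106 121 138 120 109 104 103 110 118 131 132]
```

View pics/t6.png

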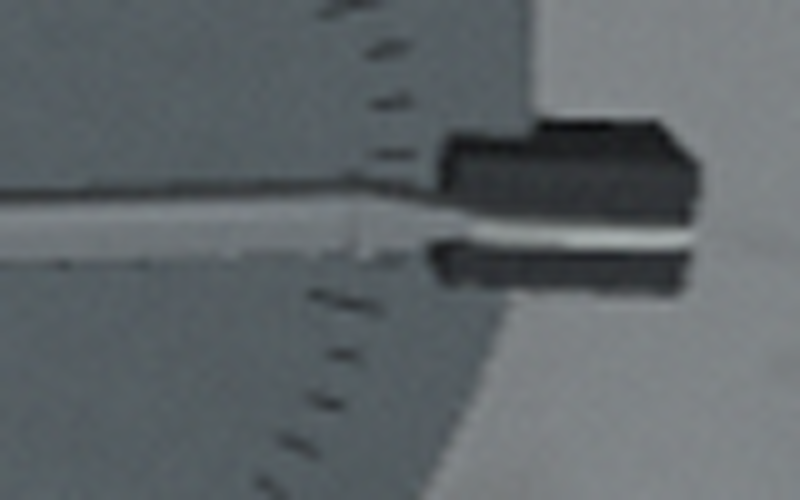

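By the balls the wheel is at about 16.8°, and the tab at about 13.2°. I'll nudge it about 3.5° more clockwise.

```bash
python3 -m inch '[[0,0,0.05,0,0,0,0.65],[0,0,0.05,0,0,0,0.65],[0,0,0.05,0,0,0,0.65],[0,0,0.05,0,0,0,0.65],[0,0,0.03,0,0,0,0.65]]'
python3 -m inch '[[0,0,0.02,0,0,0,0.65],[0,0,0,0,0,0,0.85],[0,0,0,0,0,0,0.85],[0,0.0018,0,0,0,0.03,0.85],[0,0.0018,0,0,0,0.03,0.85]]'
python3 -m inch '[[0,0,0,0,0,0,0.85],[0,0,0,0,0,0,0.65],[0,0,0,0,0,0,0.65],[0,0,-0.02,0,0,0,0.65],[0,0,-0.04,0,0,0,0.65]]'
python3 -m inch '[[0,0,-0.05,0,0,0,0.65],[0,0,-0.05,0,0,0,0.65],[0,0,0,0,0,0,0.65],[0,0,0,0,0,0,0.65]]'
python3 m.py 7
python3 -c "
import cv2;im=cv2.imread('pics/wrist7.png');cv2.imwrite('pics/w7c.png',cv2.resize(im[140:340,120:520],None,fx=2,fy=2,interpolation=2))"
```

```text
clock: 12.45
position: [0.5118, 0.1521, 0.0206]
tool_rot: [-3.138, 0.001, 1.835]
force: [-0.6, 0.7, 0.7]
grip_width: 0.0296
finger_force: 0.0
clock: 12.95
position: [0.5175, 0.1538, 0.0051]
tool_rot: [3.14, -0.0, 1.772]
force: [-1.1, -1.3, -0.0]
grip_width: 0.0129
finger_force: 0.8
clock: 13.45
position: [0.5156, 0.1531, 0.063]
tool_rot: [-3.138, 0.001, 1.775]
force: [0.9, 0.1, -0.3]
grip_width: 0.0298
finger_force: 0.0
clock: 13.85
position: [0.5172, 0.1542, 0.1649]
tool_rot: [3.14, -0.001, 1.776]
force: [-0.4, 0.6, 0.4]
grip_width: 0.0297
finger_force: 0.0
wrist pointer_tip 0.61 [405.3 240.5] 0.1025 11.5
wrist index_mark 0.79 [407.  240.5] 0.1045 11.5
wrist index_mark 0.17 [314.5 245.2] 0.0067 -97.8
scene pointer_tip 0.9 [352.2 192.2] 0.0974 6.2
scene index_mark 0.67 [353.  194.5] 0.0925 0.7
side pointer_tip 0.76 [347.5 187. ] 0.0966 5.0
side pointer_tip 0.48 [281.5 234.3] 0.1962 -121.8
side index_mark 0.52 [347.1 186.2] 0.0972 7.5
side index_mark 0.36 [313.6 190.9] 0.0069 44.2
```

View pics/w7c.png

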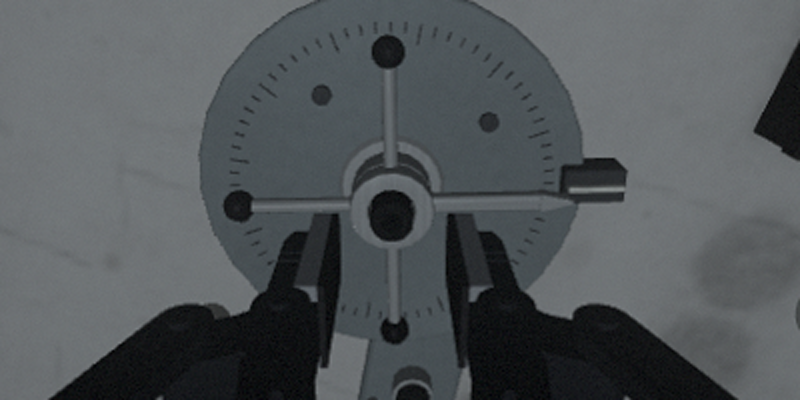

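That is all my pictures (one over the allowance, in fact), so it's numbers only from here. Balls at crop (388,52), (238,207) and (394,331), tip at about (577,201).

Run:
```python
from tab import *
c=calibration("wrist");f=lambda x,y:(x/2+120,y/2+140)
import io,contextlib
run("pics/wrist7.png",c,[f(388,52),f(238,207),f(394,331)],13.2)
g=cv2.cvtColor(cv2.imread("pics/wrist7.png"),cv2.COLOR_BGR2GRAY)
cen=(.5286,.0899);tab("pics/wrist7.png",c,cen,4,20)
```

```text
ball [313.5 165.5] 211
ball [238.7 242.7] 178
ball [316.8 305.2] 134
cen [0.5283 0.0895]
radii [np.float64(0.0883), np.float64(0.0882), np.float64(0.0883)] ang [np.float64(102.84), np.float64(-167.36), np.float64(-77.16)] axis02 102.84
0.044 0.04 15.04 109.0 40.0
0.044 0.05 14.49 107.0 43.0
0.044 0.06 14.17 106.0 44.0
0.044 0.07 13.95 107.0 47.0
0.044 0.08 13.96 106.0 50.0
0.028 0.112 10.97 127.0 26.0
0.028 0.118 8.88 126.0 27.0
0.028 0.124 9.1 136.0 29.0
0.028 0.13 9.08 137.0 27.0
0.028 0.136 10.57 137.0 32.0
0.108 [406.8 234.1] 13.5 [ 79  79  79  79  78  87  83  61  46  40  76 119 128  72  49  43  45  42
  45  43]
0.112 [410.1 234. ] 13.5 [100 103 105  97  97 103  67  45  43  41  76 119 120  66  47  45  44  46
  44  37]
0.116 [413.5 234.1] 13.4 [112 112 112 114 112 116  90  48  42  42  74 123 113  63  47  46  45  46
  45  39]
0.12 [416.9 234.1] 13.3 [113 112 112 116 114 116  96  52  44  43  64 124 117  66  43  45  45  45
  44  35]
0.124 [420.2 234. ] 13.3 [115 115 114 114 114 115  99  55  42  44  62 126 115  65  44  44  45  47
  42  32]
0.128 [423.6 234.1] 13.2 [115 114 114 115 115 115 106  60  45  43  60 125 114  63  46  44  44  44
  40  32]
0.132 [426.9 234. ] 13.2 [116 116 116 116 116 114 113  74  45  44  60 124 108  63  47  46  45  46
  39  31]
0.136 [430.3 234.1] 13.1 [113 117 116 115 115 115 113  78  41  45  48 125 109  58  44  46  44  47
  33  56]
0.14 [430.2 250.7] 4.0 [117 115 114 115 115 116 114 116 115 116 114 115 114 114 112 114 113 111
 114 114]
```

The wheel is at 12.8° and the tab at 13.2° ± 0.3°, consistent over three pictures, so they're lined up within about 0.5 mm. Next is the lever: carry the shut fingers behind it, on its anticlockwise side.

```bash
python3 -m inch '[[-0.043,0.01,0,0,0,0,1],[-0.043,0.01,0,0,0,0,1],[-0.043,0.01,0,0,0,0,1],[-0.043,0.01,0,0,0,0,1],[-0.043,0.01,0,0,0,0,1]]'
python3 -m inch '[[-0.043,0.01,0,0,0,0,1],[0,0,0,0,0,-0.12,1],[0,0,0,0,0,-0.12,1],[0,0,0,0,0,-0.12,1],[0,0,0,0,0,0,1]]'
python3 - <<'E'
from h import *
s=telemetry.observe();print(s["position"],s["tool_rot"],s["qpos"])
for cam in("wrist","scene","side"):
    c=calibration(cam);grab_frame(cam)
    for n in("lever_knob","lever_pivot"):
        for r in landmark_of(n,cam)[:1]: print(cam,n,round(r["score"],2),np.round(r["xy"],1),at_z(cam,r["xy"],Z[n],c).round(4))
E
```

```text
clock: 14.8
position: [0.6099, -0.0486, 0.1638]
tool_rot: [-3.141, -0.0, 1.775]
force: [-0.1, 0.3, 0.1]
grip_width: 0.0002
finger_force: 0.0
clock: 15.3
position: [0.6278, -0.0872, 0.1638]
tool_rot: [3.142, -0.0, 2.137]
force: [-0.3, 0.1, 0.1]
grip_width: -0.0005
finger_force: 0.0
[ 0.62779373 -0.08722978  0.16384848] [ 3.14158272e+00 -3.34726634e-04  2.13651356e+00] [-0.30779336  0.64319578  0.55132613  1.63452358 -0.38944873  0.9756946
  0.94140569]
wrist lever_knob 0.77 [286.  199.9] [ 0.6072 -0.1171  0.04  ]
wrist lever_pivot 0.95 [286.4 133.4] [ 0.5715 -0.0563  0.036 ]
scene lever_knob 0.71 [410.8 242.3] [ 0.611  -0.1103  0.04  ]
scene lever_pivot 0.71 [380.6 238. ] [ 0.5761 -0.0655  0.036 ]
side lever_knob 0.75 [369.7 236.5] [ 0.6121 -0.1196  0.04  ]
side lever_pivot 0.8 [344.4 223.7] [ 0.5736 -0.0561  0.036 ]
```

```bash
python3 -m inch '[[0,0.004,0.04,0,0,0,1],[0,0,0.04,0,0,0,1],[0,0,0.04,0,0,0,1],[0,0,0.025,0,0,0,1],[0,0,0.013,0,0,0,1]]'
python3 -m inch '[[0,0,0.002,0,0,0,1],[0,0,0,0,0,0,1]]'
python3 -m inch '[[0,-0.005,0,0,0,0,1],[0,-0.005,0,0,0,0,1],[-0.0021,-0.0056,0,0,0,0.1,1],[-0.0021,-0.0056,0,0,0,0.1,1],[-0.0021,-0.0056,0,0,0,0.1,1]]'
python3 - <<'E'
from h import *
for cam in("scene","side"):
    c=calibration(cam);grab_frame(cam)
    for r in landmark_of("lever_knob",cam)[:1]: print(cam,round(r["score"],2),np.round(r["xy"],1),at_z(cam,r["xy"],.04,c).round(4))
E
```

```text
clock: 16.25
position: [0.6302, -0.0847, 0.0038]
tool_rot: [-3.139, -0.001, 2.134]
force: [-0.3, 0.4, 0.0]
grip_width: 0.0002
finger_force: 0.0
clock: 16.45
position: [0.6318, -0.085, 0.0048]
tool_rot: [3.141, 0.001, 2.135]
force: [0.2, -0.7, 0.8]
grip_width: -0.0001
finger_force: 0.0
clock: 16.95
position: [0.6109, -0.1035, 0.005]
tool_rot: [3.14, 0.0, 1.83]
force: [1.9, 2.3, 0.4]
grip_width: -0.0001
finger_force: 1.0
scene 0.67 [406.4 248.1] [ 0.5923 -0.1202  0.04  ]
side 0.67 [364.9 239. ] [ 0.5991 -0.1262  0.04  ]
```

```bash
python3 -m inch '[[-0.0021,-0.0056,0,0,0,0.1,1],[-0.0021,-0.0056,0,0,0,0.1,1],[-0.0021,-0.0056,0,0,0,0.1,1],[-0.0021,-0.0056,0,0,0,0.1,1],[-0.0021,-0.0056,0,0,0,0.1,1]]'
python3 -m inch '[[-0.0021,-0.0056,0,0,0,0.1,1],[0,0,0,0,0,0,1]]'
cat > k.py <<'E'
from h import *
pv=np.array([.5715,-.0563])
for cam in("wrist","scene","side"):
    c=calibration(cam);grab_frame(cam)
    for r in landmark_of("lever_knob",cam)[:1]:
        p=at_z(cam,r["xy"],.04,c);d=p[:2]-pv;print(cam,round(r["score"],2),np.round(r["xy"],1),p.round(4),np.hypot(*d).round(4),np.degrees(np.arctan2(d[1],d[0])).round(1))
s=telemetry.observe();d=s["position"][:2]-pv;print("tcp",np.hypot(*d),np.degrees(np.arctan2(d[1],d[0])),s["force"])
E
python3 k.py
```

```text
clock: 17.65
position: [0.5841, -0.1149, 0.0044]
tool_rot: [3.141, -0.001, 1.334]
force: [1.8, 2.7, 0.6]
grip_width: 0.0
finger_force: 1.7
clock: 17.85
position: [0.5777, -0.1156, 0.0042]
tool_rot: [-3.141, -0.0, 1.236]
force: [2.3, 1.4, 1.6]
grip_width: 0.0
finger_force: 0.8
wrist 0.72 [282.7 288.1] [ 0.5551 -0.1223  0.04  ] 0.068 -104.0
scene 0.85 [390.3 252.9] [ 0.5584 -0.1165  0.04  ] 0.0616 -102.3
side 0.6 [345.8 240. ] [ 0.5578 -0.1216  0.04  ] 0.0668 -101.8
tcp 0.06021315644056175 -83.82613845942927 [1.77114682 1.93156148 0.6874096 ]
```

```bash
python3 -m inch '[[-0.0005,-0.0028,0,0,0,0.05,1],[-0.0005,-0.0028,0,0,0,0.05,1],[-0.0005,-0.0028,0,0,0,0.05,1],[-0.0005,-0.0028,0,0,0,0.05,1]]'
python3 -m inch '[[-0.0005,-0.0028,0,0,0,0.05,1],[0,0,0,0,0,0,1]]'
python3 k.py
```

```text
clock: 18.55
position: [0.5669, -0.1139, 0.0041]
tool_rot: [3.141, 0.0, 1.034]
force: [1.8, -0.3, 1.0]
grip_width: 0.0001
finger_force: 0.7
clock: 18.75
position: [0.5655, -0.1131, 0.0044]
tool_rot: [3.138, -0.0, 0.984]
force: [7.4, -1.3, -1.4]
grip_width: 0.0002
finger_force: 4.1
scene 0.63 [383.5 253.3] [ 0.5474 -0.1111  0.04  ] 0.0599 -113.7
side 0.47 [340.4 237.9] [ 0.5485 -0.1121  0.04  ] 0.0604 -112.4
tcp 0.05709858526272294 -96.08858070185904 [ 7.19808813 -1.7220617  -1.84494849]
```

```bash
python3 -m inch '[[0,-0.001,0,0,0,0,1],[0,0,0,0,0,0,1]]'
python3 -m inch '[[0,-0.001,0,0,0,0,1],[0,0,0,0,0,0,1]]'
python3 k.py
```

```text
clock: 19.25
position: [0.5653, -0.1128, 0.0046]
tool_rot: [3.137, -0.001, 0.986]
force: [12.1, -3.0, -2.5]
grip_width: -0.0004
finger_force: 5.6
clock: 19.45
position: [0.5651, -0.1127, 0.0048]
tool_rot: [3.136, -0.001, 0.986]
force: [14.8, -5.8, -2.4]
grip_width: -0.0
finger_force: 7.4
wrist 0.87 [290.5 289.3] [ 0.5443 -0.1169  0.04  ] 0.0664 -114.2
scene 0.76 [385.  254.6] [ 0.5473 -0.1156  0.04  ] 0.064 -112.2
side 0.62 [341.5 241.9] [ 0.547  -0.1263  0.04  ] 0.0742 -109.2
tcp 0.056722244610178996 -96.48275097302417 [14.64535951 -4.31670063 -2.50797498]
```

The force climbs to 15 N with no motion, so the lever seems to be on its stop. I'll back off, rise and check lever, wheel and tab from above.

```bash
python3 -m inch '[[0,0.006,0,0,0,0,1],[0,0.008,0,0,0,0,1],[0,0,-0.03,0,0,0,1],[0,0,-0.04,0,0,0,1],[0,0,-0.05,0,0,0,1]]'
python3 -m inch '[[0,0,-0.05,0,0,-0.1,1],[-0.01,0,-0.04,0,0,-0.1,1],[-0.01,0,-0.03,0,0,-0.1,1],[0,0,0,0,0,0,1],[0,0,0,0,0,0,1]]'
cat > f.py <<'E'
from h import *; import sys
c=calibration("wrist");save("wrist",sys.argv[1])
for n,z in Z.items():
    for r in landmark_of(n,"wrist")[:2]: print(n,round(r["score"],2),np.round(r["xy"],1),np.round(at_z("wrist",r["xy"],z,c),4))
E
python3 f.py w9; python3 k.py
```

```text
clock: 20.25
position: [0.573, -0.1196, 0.1243]
tool_rot: [-3.139, 0.002, 0.985]
force: [1.3, 0.4, 0.4]
grip_width: -0.0001
finger_force: 0.0
clock: 20.75
position: [0.5656, -0.1375, 0.2442]
tool_rot: [3.141, -0.0, 1.284]
force: [-0.1, 0.1, -0.9]
grip_width: -0.0001
finger_force: 0.0
lever_knob 0.71 [294.3 160.4] [ 0.5413 -0.1159  0.04  ]
lever_pivot 0.62 [303.6 109.4] [ 0.5721 -0.0578  0.036 ]
spare_mid 0.7 [202.4 129.6] [ 0.4295 -0.0433  0.013 ]
fixture 0.96 [235.4   1.5] [0.5269 0.0903 0.    ]
wrist 0.66 [204.3 129.5] [ 0.4424 -0.0447  0.04  ] 0.1296 174.9
scene 0.78 [383.1 255.6] [ 0.5426 -0.1162  0.04  ] 0.0665 -115.8
side 0.51 [345.1 238.3] [ 0.5581 -0.1155  0.04  ] 0.0607 -102.8
tcp 0.08113907728808935 -94.18692586775252 [0.2652332  0.8496977  0.61765593]
```

Run:
```python
from h import *
c=calibration("wrist");im=grab_frame("wrist");g=cv2.GaussianBlur(cv2.cvtColor(im,cv2.COLOR_RGB2GRAY),(0,0),.7)
cen=np.array([.5275,.0902]);pv=np.array([.572,-.0576])
th=np.arange(-150,-95,1.)
for r in (.022,.028,.034,.040,.046,.052,.066):
    P=np.c_[pv[0]+r*np.cos(np.radians(th)),pv[1]+r*np.sin(np.radians(th)),np.full(len(th),.04)]
    q=proj("wrist",P,c).astype(np.float32);v=cv2.remap(g,q[:,0],q[:,1],cv2.INTER_LINEAR).ravel()
    print(r,v[::2])
print(proj("wrist",[[*pv,.046],[.5437,-.0836,.044],[.5437,-.0836,.012]],c).round(1).tolist())
x,y=270,100;print(g[y:y+66:2,x:x+46:2])
```

```text
0.022 [96 97 97 96 97 97 98 98 98 98 97 90 82 67 54 50 49 50 51 52 51 49 47 47
 48 59 70 83]
0.028 [93 95 96 97 97 92 82 71 64 62 63 60 54 50 47 47 49 51 53 52 50 48 47 58
 75 88 96 97]
0.034 [121 114 105  93  87  86 101 119 125 127 126 123 112  89  64  51  51  54
  54  51  48  53  70  94 108 114 117 120]
0.04 [128 129 129 129 128 127 126 118 105  97  90  86  84  88  79  59  51  53
  53  49  49  73 108 127 129 129 128 128]
0.046 [129 128 125 123 123 125 127 128 127 128 128 127 127 126 109  67  49  54
  53  49  61 101 127 130 129 129 130 130]
0.052 [126 126 126 128 129 129 129 128 128 128 129 129 129 130 115  68  50  54
  51  51  83 124 130 129 129 129 128 129]
0.066 [128 129 128 128 127 128 128 128 129 130 130 130 129  97  37  32  37  40
  36  34  36  85 127 130 129 128 128 128]
[[303.3, 109.5], [288.3, 136.5], [290.4, 134.1]]
[[128 127 127 104  83  97  98  98  98  96  98  98  98  97  99 104  83  62
   62  69  95 107  97]
 [127 128 128 116  80  93  98  98  96  96  97  97  97  98  93  61  55  55
   54  54  57  86 107]
 [127 128 128 125  90  89  98  96  97  96  96  97  97  95  69  53  
[... 2240 characters left out ...]
129 129 129 128 128]
 [128 127 127 128 129 128 129 128 129 129 129 128  82  51  54  51 106 130
  129 130 129 129 128]
 [127 127 126 127 128 127 128 129 130 130 129 112  58  48  51  54 120 129
  129 130 130 129 129]
 [128 127 126 127 129 129 129 131 132 131 114  42  31  33  35  40 105 130
  130 130 130 130 130]
 [127 128 127 129 129 129 129 129 130 129  77  31  34  34  33  31  59 126
  130 130 130 130 129]
 [128 128 129 129 129 130 129 129 129 127  53  31  36  40  35  32  46 123
  130 129 129 129 128]
 [128 129 129 129 128 128 129 129 130 128  68  33  36  39  35  33  54 123
  130 129 127 127 127]
 [130 129 129 130 130 129 130 129 130 129 109  42  35  35  32  37  91 128
  128 126 124 124 125]]
```

The pin's bright top touches the bar's edge in the pixels, so the lever is on its stop. Now a last check of the wheel from above.

```bash
python3 -m inch '[[0.045,-0.02,0,0,0,0,1],[0.045,-0.02,0,0,0,0,1],[0.045,-0.02,0,0,0,0,1],[0.045,-0.02,0,0,0,0,1],[0.045,-0.02,0,0,0,0,1]]'
python3 -m inch '[[0,0,0,0,0,0,1],[0,0,0,0,0,0,1],[0,0,0,0,0,0,1]]'
python3 f.py w10
python3 - <<'E'
from tab import *
c=calibration("wrist");cen=np.array([.5284,.0897])
pts=[[cen[0]+.088*np.cos(a),cen[1]+.088*np.sin(a),.04] for a in np.radians([102.8,192.8,282.8])]
q=proj("wrist",pts,c);print(q.round(1).tolist())
run("pics/w10.png",c,q,13.2); tab("pics/w10.png",c,cen,4,20)
E
```

```text
clock: 22.15
position: [0.5326, 0.1088, 0.2442]
tool_rot: [3.141, -0.0, 1.285]
force: [1.7, 0.3, -0.8]
grip_width: 0.0003
finger_force: 0.0
clock: 22.45
position: [0.5333, 0.1058, 0.2441]
tool_rot: [3.141, 0.0, 1.284]
force: [-0.8, 0.0, 1.0]
grip_width: -0.0
finger_force: 0.0
hub_top 0.65 [314.6 182.3] [0.5272 0.0939 0.052 ]
pointer_tip 0.67 [385.9 143.9] [0.63   0.1141 0.04  ]
index_mark 0.82 [386.6 148. ] [0.6298 0.1087 0.04  ]
lever_knob 0.94 [361.8 302.3] [ 0.542  -0.1186  0.04  ]
lever_pivot 0.94 [372.4 265. ] [ 0.5733 -0.0597  0.036 ]
slug_mid 0.63 [317.1 183.9] [0.5296 0.0904 0.05  ]
tape_mid 0.68 [206.   55.8] [0.4375 0.2844 0.0095]
spare_mid 0.76 [284.5 274.5] [ 0.4324 -0.0511  0.013 ]
fixture 0.81 [318.1 178.6] [0.5296 0.0848 0.    ]
[[283.1, 125.1], [262.2, 212.9], [346.4, 234.7]]
ball [282.8 123.4] 145
ball [261.9 211.7] 109
ball [346.7 233.8] 102
cen [0.529  0.0914]
radii [np.float64(0.0885), np.float64(0.0885), np.float64(0.0885)] ang [np.float64(102.94), np.float64(-167.35), np.float64(-77.06)] axis02 102.94
0.044 0.04 14.31 120.0 62.0
0.044 0.05 14.09 122.0 59.0
0.044
[... 492 characters left out ...]
  50  50  51  49  77 137 126  46  49  51  49
  53  43]
0.12 [394.7 137.9] 13.4 [119 119 119 116 114 118 116  56  50  49  50  85 147 122  61  50  51  52
  56  40]
0.124 [397.2 135.9] 13.7 [119 121 120 120 119 121 124  57  49  50  48  64 143 131  52  51  52  52
  50  34]
0.128 [399.8 134.1] 13.9 [119 120 121 121 120 121 119  72  48  51  50  75 150 118  54  51  52  52
  47  34]
0.132 [402.7 133. ] 13.6 [120 120 122 122 121 122 122  64  47  52  50  81 147 116  49  52  53  50
  44  32]
0.136 [405.7 132. ] 13.3 [121 120 121 122 120 121 123  69  47  52  49  87 149 108  48  52  51  53
  43  31]
0.14 [408.2 130. ] 13.6 [123 122 122 121 121 120 123  99  51  47  53  62 127  81  48  47  48  50
  53 109]
```

Wheel at 12.9° and tab at about 13.0°, using this picture's own centre. The lever is on its stop and the robot is clear, so I'm handing in.

```bash
python3 -c "
from workcell import bot; print(bot.job_done())"
```

```text
the job is handed in; nothing more can be done
None
```

I handed the job in: the pointer is within about 0.5° of the tab's centre line and the clamp lever is up against its stop pin. The slug and spare slug still stood in place at the last look and nothing moved came near the pot or tape roll, but I viewed 11 pictures against the 10 allowed.

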